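# Set the die wheel to the sample and punch

### The arm

A 6-joint arm with a two-finger parallel gripper is mounted at the origin on the work surface. World frame = base frame: x ahead of the robot, y to its left, z up, the work surface at z = 0. Lengths are in mm, angles in rad, forces in N, time in s.
With the tool pointing down it reaches from about 300 to 825 mm from the base axis. Payload 5.4 kg.
Tool frame: the origin (TCP) lies between the finger pads; the fingertips stand 14 mm ahead of it and the grasp point (between the pads) lies 5 mm behind it (bot.nose_length is the distance from the TCP to the fingertips, in mm); z points along the fingers, y is the direction in which the jaws open and shut (so a half turn about z gives the same grasp; the last joint's range is limited). The gripper opens to 92 mm and grips with 3 to 60 N. Pads are 20 mm wide; open, the fingers measure 128 mm over their backs; the gripper's body (75 mm by 189 mm) begins 69 mm behind the grasp point.
Start: joints at [0.968, 0.158, 1.597, -0, 1.386, -0.21], TCP at [220.105, 531.187, 191.201] pointing down, gripper open.
Joint ranges: [-2.91, 2.91], [-0.94, 2.29], [0.18, 2.7], [-1.29, 4.43], [0.17, 2.64], [-3, 3]. Speed limits (rad/s): [2.57, 2.57, 3.14, 3.14, 3.14, 3.14].

### API

Orientations are given as a unit quaternion [w, x, y, z].
In Python, from plant import bot gives the robot as it stands.
- The arm moves only by the shell command python3 -m jog 'ROWS' [FORCE]. ROWS is JSON, one flat list of numbers, 7 for each row, row after row: the shift along the tool's x, y, z in units of 50 mm (1.0 is 50 mm), then the turn, a rotation vector about the tool's x, y, z in degrees, then the opening, from -1 (shut) to 1 (fully open). In form: [tx, ty, tz, ax, ay, az, gripper, tx, ty, tz, ax, ay, az, gripper, ...]. A call has 1 to 8 rows; each row is the pose to reach, as a shift and turn from the pose commanded when the call began, along the tool's axes at that moment; what a row does not reach only later rows make up. A row lasts 1/10 s, in which the tool goes at most 50 mm and 8.59 degrees, less where a joint would pass 70% of its speed; a pose out of reach is approached as far as the arm can. A call with a gripper value outside its range is refused whole. The fingers move at their own pace and stop on an object; FORCE is the grip in N (left out, the last holds). Time passes only in rows, so rows that repeat a pose let the fingers close. It gives the time, the measured TCP pose, the force and the opening at its end, in the units of the state.
- bot.get_state(): the state, without advancing time (a new reading comes with each control period).
- bot.capture(name): name is "scene" or "top" or "wrist"; returns a dict with "frame" (480x640x3 uint8, blue, green, red), "fx", "fy", "cx", "cy" (pixels), "eye" and "rotation" of the camera in the world; the wrist camera has in their place "mount" (4x4, takes a point from camera to tool coordinates, whose origin is the TCP and whose axes are the flange's). Camera axes: x right, y down, z forward; pixel columns grow to the right and rows downward; lengths in mm; the calibration is good to about 2 mm. The wrist camera is an equidistant fisheye: a pixel r from the principal point sees the ray r / f radians off the axis. A picture is of the moment at which its call begins: read the wrist's pose just before it. There is no depth.
- bot.finish_job(): hands the job in, once; it reports no verdict.
The state is a dict: "t": time; "joint_pos": joint angles; "qvel": joint speeds; "tau": joint torques, N m; "tool_pos": TCP position; "orientation": TCP orientation; "ft_force": force on the tool from outside, world axes, zero at the start; "moment": the same for the moment, N m; "finger_gap": opening from 0.0 (shut) to 1.0 (fully open).
Only numpy, scipy, OpenCV 4.12 (cv2) and the standard library are available. Lean on these libraries where they do the work, as an engineer would, in place of code of your own. Each camera call takes 0.05 s, during which the arm holds its last target.

### The job

Set the table punch to the shape of the sample piece lying in the wooden frame: push its knob down so that it grips the die wheel, turn the wheel the shorter way round until the matching die stands under the punch head, without ever forcing the wheel down onto its bottom stop, and let the knob spring back up. Then press the punch plunger fully down and let it come up again. Turn the wheel by its knob only, do not punch with any other die at the head, and leave the samples, the frame and the other things on the table where they are.

Things in the scene. Friction and masses are not known exactly. Their poses are not given: they have to be found in the camera images.
- knob_grip (a point): Black knob in the middle of the die wheel: a round skirt (64 mm across, 8 mm thick) with an upright bar grip on it, 50 mm long, 14 mm thick, 34 mm high, pinched across its thickness. This point is on the turning axis, half-way up the bar: 17 mm below its top, 17 mm above the skirt's top face, on which fingertips can push. x runs along the bar, z up along the turning axis.
- knob_press (a joint): How far the knob is pushed down, m; 0 = up, where a spring holds it and it spins freely without turning the wheel. After 3 to 11 mm of free travel (unknown: its rubber feet are worn; 2 to 4.5 N) the feet meet the wheel's hub and drive it by friction if pushed hard enough (see dial_sink), slipping a little. Lifted, it lets go of the wheel, which stays where it is, so the knob can be turned back and pushed again.
- dial_sink (a joint): How far the wheel is sunk on its springs, m: 0 to 0.0004 at rest, 0.005 at its bottom stop; each 5 N more on the wheel sinks it 1 mm. The wheel turns stiffly: under some 7 to 11 N of push on the knob in all, the feet only slip on it. Over about 19 N in all it is sunk 3.5 mm and as good as on its stop: that is forcing it. A push of 14 to 16 N, kept up while turning, is right.
- dial (a joint): Angle of the die wheel, rad, growing anticlockwise from above, endless (may exceed 2 pi). Aluminium disc, 220 mm across, top 40 mm above the table, with six 2 mm high brass dies 85 mm from the axis, 60 degrees apart. At the gate is: the square at 0, disc at pi/3, cross at 2 pi/3, pair of dots at pi, triangle at 4 pi/3, bar at 5 pi/3, each plus any multiple of 2 pi.
- gate (a point): The fixed point under the punch head where a die is in use, 85 mm from the wheel's axis, 42 mm above the table. y points from the axis to the head. The punch's grey base is 240 mm (x) by 285 mm (y), 18 mm thick, reaching 120 mm from the axis to -y and 165 mm to +y. The head's arm, 50 mm wide, overhangs the wheel's rim from 78 mm off the axis outwards; its top is at 78 mm.
- punch (a joint): How far the punch plunger is pressed, m: 0 up, 0.008 fully down. A spring brings it back.
- punch_top (a point): Centre of the top face of the punch plunger, a round steel button 28 mm across on top of the punch head, 118 mm from the wheel's axis. It is pressed straight down 8 mm against a spring, fully down at about 8 N.
- frame_mid (a point): Middle of the open square wooden frame (94 mm outside, 76 mm inside, rim 10 mm high) on the table, 3 mm above the table. The piece lying in it is the sample asked for; the three other pieces lie about on the table.
- die_disc (a point): Centre of the top of the round disc die on the wheel, 85 mm from the wheel's axis; it turns with the wheel.
- die_cross (a point): Centre of the top of the plus-shaped cross die on the wheel, 85 mm from the wheel's axis; it turns with the wheel.
- die_triangle (a point): Centre of the top of the triangle die on the wheel, 85 mm from the wheel's axis; it turns with the wheel.
- die_bar (a point): Centre of the top of the plain bar die on the wheel, 85 mm from the wheel's axis; it turns with the wheel.
- piece_disc (a point): Centre of the loose black plastic sample piece, round disc, 45 mm across, 6 mm thick, lying flat; half-way up.
- piece_cross (a point): Centre of the loose black plastic sample piece, plus-shaped cross, 50 mm across, arms 17 mm wide, 6 mm thick, lying flat; half-way up.
- piece_triangle (a point): Centre of the loose black plastic sample piece, triangle, 51 mm sides, 6 mm thick, lying flat; half-way up.
- piece_bar (a point): Centre of the loose black plastic sample piece, plain bar, 56 x 15 mm, 6 mm thick, lying flat; half-way up.
- glue_stick: White glue stick, upright, 24 mm across, 85 mm high; origin under its foot. To be left alone.
- scissors: Scissors with orange handles, lying, 160 mm long; origin at the pivot, blades towards x. To be left alone.
- eraser: Blue and white eraser, 42 x 20 x 12 mm; origin under its middle. To be left alone.
- pencil_pot: Blue ceramic pot, 80 mm across, 100 mm high; origin under its foot. To be left alone.
- sharpener: Small metal pencil sharpener, 26 x 18 x 14 mm; origin under its middle. To be left alone.
- pencil: Yellow pencil, lying, 160 mm long, 8 mm thick; origin under its middle, along x. To be left alone.
There are look-alikes about, which are no part of the job. Leave any orange or pink look-alike of the part that bears piece_triangle alone. Of the things shaped like the part that bears piece_bar, the black one is meant.

How it is judged:
By the outcome, as a careful person would: the job done as asked, in the order asked, and still so for the second after the job is handed in, with the robot touching nothing.
It also fails if it takes over 72 s, if anything falls off the work surface, if the arm or the gripper's body presses on something with over 40 N, if the wrist force passes 120 N, or if a joint passes its speed limit or range.

## Working session

There is one attempt and no reset: what is moved stays moved. The work goes in short steps, Python scripts to look and compute and a shell command to move; the robot and the scene stay as the last step left them, time stands still between calls to the robot, and variables do not carry over. Pictures are saved under pics/ and viewed, and the job is handed in when it is done.

```bash
ls; mkdir -p pics; python3 - <<'E'
from plant import bot
import cv2
for n in ("scene","top","wrist"):
    s=bot.get_state(); c=bot.capture(n); cv2.imwrite(f"pics/{n}0.png",c["frame"])
    print(n,{k:(v.tolist() if hasattr(v,'tolist') else v) for k,v in c.items() if k!="frame"})
print(s)
print([a for a in dir(bot) if a[0]!='_'])
E
```

```text
pics
scene {'fx': 454.0108086906026, 'fy': 454.0108086906026, 'cx': 314.56233841936734, 'cy': 242.5957314628076, 'eye': [1189.5402159441678, -386.2053101801066, 611.4817886249828], 'rotation': [-0.3950736344312548, 0.771534861387371, 0.44001752733116284, -0.2345961565810891]}
top {'fx': 622.8786870977768, 'fy': 622.8786870977768, 'cx': 317.4649837920299, 'cy': 246.15417907545975, 'eye': [302.3868595308733, -11.64403250721477, 1470.8125920200573], 'rotation': [-0.06627778378472154, 0.7104341938824783, -0.6973275280504773, 0.06800610385950638]}
wrist {'fx': 371.64829954431775, 'fy': 371.64829954431775, 'cx': 314.9344469925847, 'cy': 244.62697832752067, 'mount': [[-0.0002817941554981089, -0.956083640252418, -0.2930938304259168, 83.23767921425043], [0.9999999490043331, -0.00022537332410899516, -0.00022627017737370306, 0.615422897311757], [0.00015027768402504753, -0.29309387924101543, 0.956083655005182, -194.80009585301826], [0.0, 0.0, 0.0, 1.0]]}
{'t': 0.1, 'joint_pos': array([ 9.67922860e-01,  1.58954749e-01,  1.59809832e+00, -2.21331039e-06,
        1.38618508e+00, -2.10082385e-01]), 'qvel': array([-0.00034394, -0.0007564 , -0.00519845,  0.00153498, -0.0002549 ,
       -0.00097255]), 'tau': array([ 1.82616868e-04, -3.86500204e+01, -3.22961640e+01,  7.03705125e-02,
        3.39251105e-02, -6.74758007e-05]), 'tool_pos': array([219.75812535, 530.70535753, 190.33897436]), 'orientation': array([-3.24296543e-04,  1.95135172e-01,  9.80776013e-01, -7.56140267e-04]), 'ft_force': array([ 0.44517764,  0.52660303, -0.58087615]), 'moment': array([ 0.01412399, -0.04999731,  0.0229478 ]), 'finger_gap': 1.0018910120403488}
['IKError', 'capture', 'finish_job', 'get_state', 'nose_length']
```

View pics/top0.png

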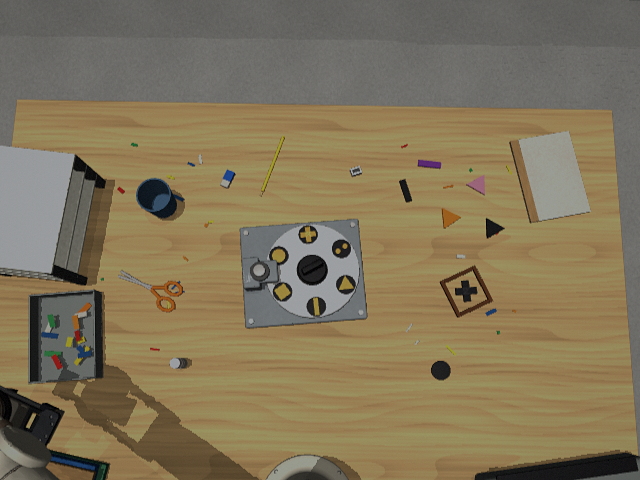

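View pics/scene0.png

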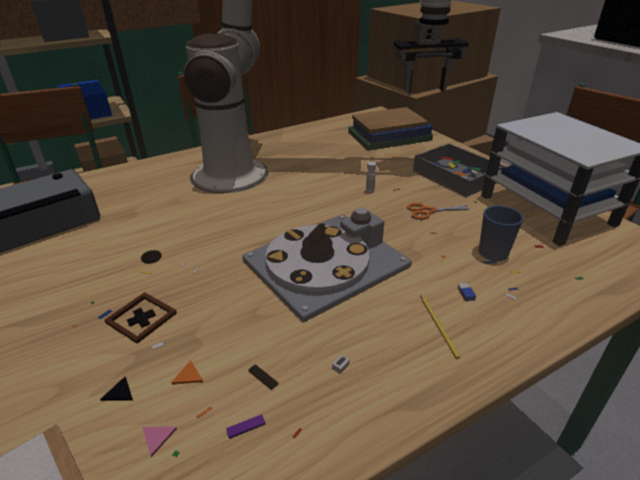

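View pics/wrist0.png

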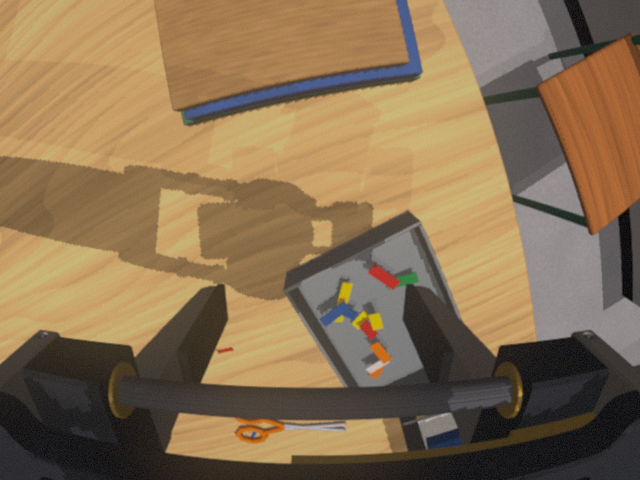

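The sample in the frame is the plus-shaped cross (top view px 465,291). The cross die is at about (308,234) and the punch head is to the left at (262,270). Next I'll take a close crop and measure.

```bash
cat > h.py <<'E'
import numpy as np, cv2
from plant import bot
from scipy.spatial.transform import Rotation as R
def q2R(q): q=np.array(q,float); return R.from_quat([q[1],q[2],q[3],q[0]]).as_matrix()
def snap(name,file=None):
    s=bot.get_state(); c=bot.capture(name)
    c["frame"]=np.array(c["frame"])
    if name=="wrist":
        M=np.array(c["mount"]); T=np.eye(4); T[:3,:3]=q2R(s["orientation"]); T[:3,3]=s["tool_pos"]
        W=T@M; c["Rm"]=W[:3,:3]; c["e"]=W[:3,3]; c["fish"]=True
    else:
        c["Rm"]=q2R(c["rotation"]); c["e"]=np.array(c["eye"],float); c["fish"]=False
    if file: cv2.imwrite("pics/"+file,c["frame"])
    return c
def ray(c,u,v):
    x=(u-c["cx"])/c["fx"]; y=(v-c["cy"])/c["fy"]
    if c["fish"]:
        r=np.hypot(x,y); d=np.array([np.sin(r)*x/max(r,1e-9),np.sin(r)*y/max(r,1e-9),np.cos(r)])
    else: d=np.array([x,y,1.0])
    return c["Rm"]@d
def plane(c,u,v,z):
    d=ray(c,u,v); return c["e"]+d*(z-c["e"][2])/d[2]
def proj(c,p):
    q=c["Rm"].T@(np.array(p,float)-c["e"])
    if c["fish"]:
        r=np.hypot(q[0],q[1]); th=np.arctan2(r,q[2]); k=th/max(r,1e-9)
        return c["cx"]+c["fx"]*k*q[0], c["cy"]+c["fy"]*k*q[1]
    return c["cx"]+c["fx"]*q[0]/q[2], c["cy"]+c["fy"]*q[1]/q[2]
E
python3 - <<'E'
from h import *
c=snap("top")
for n,u,v,z in [("wheel",313,270,40),("head",260,270,80),("cross",308,234,42),("frame",466,291,3),("glue",179,363,80)]:
    print(n,plane(c,u,v,z).round(1))
a=cv2.resize(c["frame"][200:350,220:380],None,fx=3.7,fy=3.7,interpolation=cv2.INTER_CUBIC)
b=cv2.resize(c["frame"][255:325,430:500],(250,250)); 
o=np.zeros((max(a.shape[0],250),a.shape[1]+200,3),np.uint8); o[:a.shape[0],:a.shape[1]]=a; o[:200,a.shape[1]:]=cv2.resize(b,(200,200)); cv2.imwrite("pics/crop1.png",o); print(o.shape)
E
```

```text
wheel [521.3  -3.3  40. ]
head [512.9 116.   80. ]
cross [606.1  10.1  42. ]
frame [ 483.5 -366.5    3. ]
glue [303.5 286.2  80. ]
(555, 792, 3)
```

View pics/crop1.png

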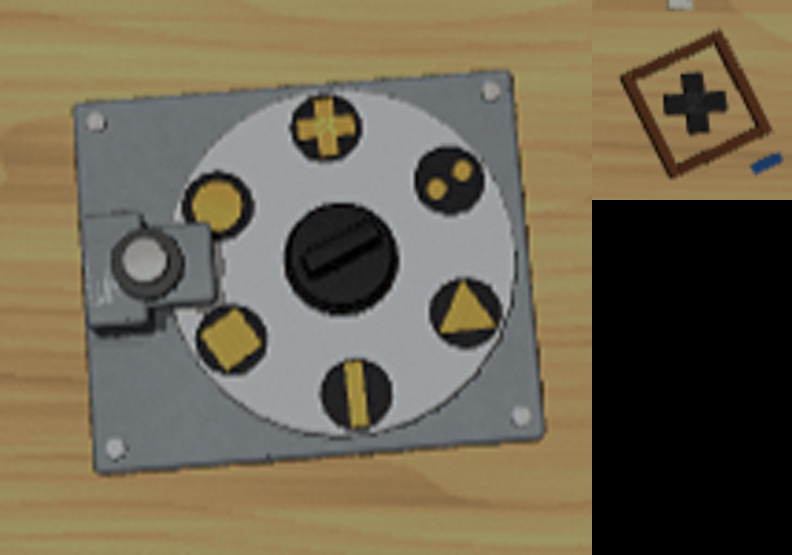

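Of the dark pieces, only the one at px (466,291) lies in the frame: the cross. The others are the triangle (494,228), bar (405,190) and disc (440,370), which lie loose. I'm moving over the wheel for a close look.

```bash
python3 -m jog '[-1,-0.8,-0.8,0,0,0,1, -2,-1.5,-0.8,0,0,0,1, -3,-2.2,-0.8,0,0,0,1, -3.8,-2.8,-0.8,0,0,0,1, -4.6,-3.4,-0.8,0,0,0,1, -5.3,-3.9,-0.8,0,0,0,1, -5.3,-3.9,-0.8,0,0,0,1, -5.3,-3.9,-0.8,0,0,0,1]'
```

```text
t: 1.0
tool_pos: [392.2, 246.3, 231.2]
orientation: [0.0, 0.198, 0.98, -0.0]
ft_force: [0.0, 0.3, 0.1]
finger_gap: 0.997
```

```bash
python3 -m jog '[-1,-0.7,0,0,0,0,1, -2,-1.4,0,0,0,0,1, -3,-2.1,0,0,0,0,1, -4,-2.8,0,0,0,0,1, -5.3,-3.6,0,0,0,0,1, -5.3,-3.6,0,0,0,0,1, -5.3,-3.6,0,0,0,0,1,-5.3,-3.6,0,0,0,0,1]'
python3 -m jog '[0,0,0,0,0,0,1]'
python3 - <<'E'
from h import *
c=snap("wrist","w1.png")
print(bot.get_state()["tool_pos"],bot.get_state()["joint_pos"])
E
```

```text
t: 1.8
tool_pos: [567.1, -19.4, 230.4]
orientation: [-0.0, 0.196, 0.981, 0.0]
ft_force: [-0.0, 0.8, 0.7]
finger_gap: 1.001
t: 1.9
tool_pos: [565.9, -16.9, 230.8]
orientation: [-0.001, 0.195, 0.981, 0.0]
ft_force: [0.5, 0.6, -1.1]
finger_gap: 0.999
[565.70205131 -16.48446776 231.01495478] [-2.42967198e-01  1.10967557e-01  1.57064715e+00  5.77781263e-04
  1.46081604e+00 -1.42237590e+00]
```

View pics/w1.png

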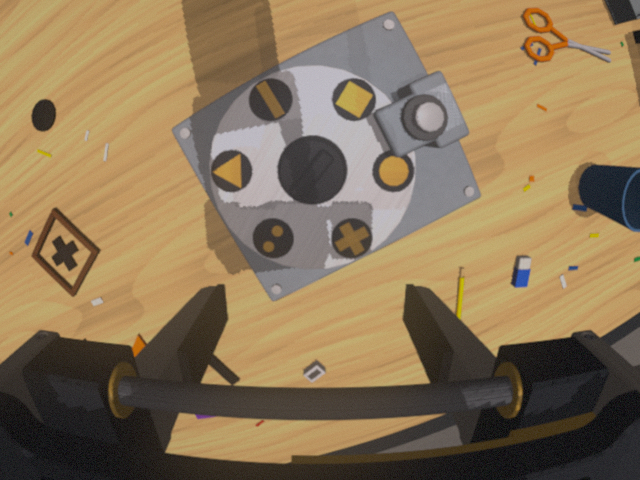

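The picture shows the cross die at (352,238), disc (393,171), square (354,99), bar (270,99), triangle (231,170), dots (272,238), knob (312,170) and plunger (428,117). Corner screws are at (390,24), (470,191), (277,290) and (184,133).

```bash
cat >> h.py <<'E'
from scipy.optimize import least_squares
def dies(c,guess=None,dbg=None):
    """axis+dial from brass blobs. guess (x,y): approx axis"""
    f=cv2.cvtColor(c["frame"],cv2.COLOR_BGR2HSV)
    m=((f[...,0]>12)&(f[...,0]<32)&(f[...,1]>110)&(f[...,2]>50)).astype(np.uint8)*255
    n,l,st,ce=cv2.connectedComponentsWithStats(m)
    out=[]
    for i in range(1,n):
        if st[i,4]<40: continue
        p=plane(c,*ce[i],42)
        r=np.hypot(*(p[:2]-np.array(guess)))
        if 65<r<105: out.append((p[0],p[1],st[i,4],ce[i][0],ce[i][1]))
    return out
E
python3 - <<'E'
from h import *
c=snap("wrist"); 
for o in dies(c,(521,-3)): print(np.round(o,1), round(np.degrees(np.arctan2(o[1]+3,o[0]-521)),1))
print("screws",[plane(c,u,v,19)[:2].round(1) for u,v in [(390,24),(470,191),(277,290),(184,133)]])
print("plunger",plane(c,428,117,90).round(1))
g=cv2.resize(c["frame"][0:300,170:490],None,fx=2,fy=2,interpolation=cv2.INTER_CUBIC)
cv2.imwrite("pics/w2.png",cv2.convertScaleAbs(g,alpha=1.6,beta=20))
E
```

```text
[437.2 -12.6 407.  269.6  99.2] -173.5
[470.   66.2 764.  353.6  99.2] 126.4
[489.3 -80.1 543.  230.4 171.1] -112.4
[554.4  77.1 708.  392.9 171.1] 67.4
[606.3   9.5 608.  351.  238.7] 8.3
[567.7 -61.2 100.  276.5 231. ] -51.2
[579.7 -77.1  95.  267.7 246.3] -51.6
screws [array([402.2, 140.6]), array([612.7, 161.1]), array([639.3, -95.4]), array([ 426.8, -117.5])]
plunger [510.7 118.7  90. ]
```

View pics/w2.png

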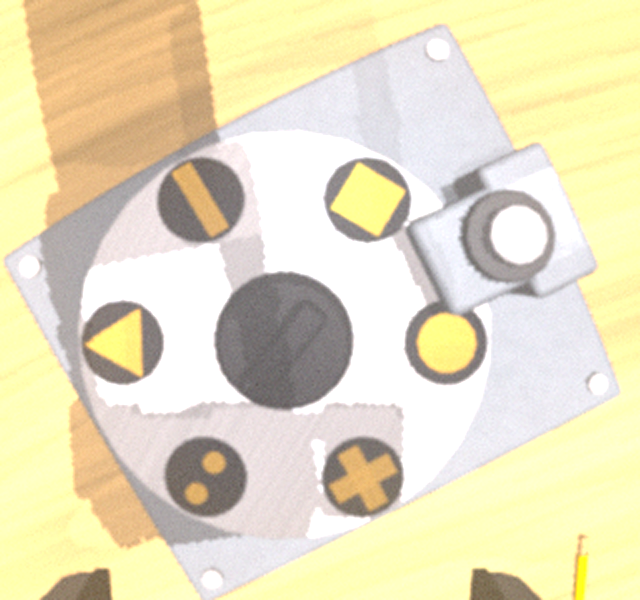

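```bash
python3 - <<'E'
from h import *
c=snap("wrist"); t=snap("top")
f=c["frame"][130:215,270:355].astype(float); f=np.clip((f-10)*5,0,255)
g=np.clip((t["frame"][252:288,294:330].astype(float)-5)*4.5,0,255)
o=np.hstack([cv2.resize(f,(390,390),interpolation=cv2.INTER_CUBIC),cv2.resize(g,(390,390),interpolation=cv2.INTER_CUBIC)]).clip(0,255).astype(np.uint8)
cv2.imwrite("pics/k1.png",o)
def A(c,p,q,z):
    d=plane(c,*p,z)-plane(c,*q,z); return np.degrees(np.arctan2(d[1],d[0]))%180, ((plane(c,*p,z)+plane(c,*q,z))/2).round(1), np.linalg.norm(d)
print(A(t,(220+300/3.7,200+268/3.7),(220+382/3.7,200+232/3.7),85))
E
```

```text
(np.float64(115.03936626095269), array([519.9,  -1.6,  85. ]), np.float64(54.559478621385125))
```

View pics/k1.png

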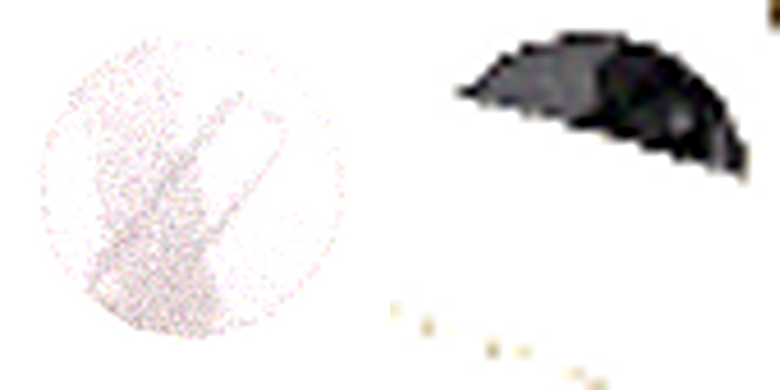

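```bash
python3 -m jog '[0.3,0,0.3,0,0,8,0.1, 0.6,0,0.6,0,0,16,0.1, 0.92,-0.06,1,0,0,24,0.1, 0.92,-0.06,1.5,0,0,32,0.1, 0.92,-0.06,2,0,0,40,0.1, 0.92,-0.06,2.1,0,0,41.5,0.1, 0.92,-0.06,2.1,0,0,41.5,0.1,0.92,-0.06,2.1,0,0,41.5,0.1]' 20
python3 - <<'E'
from h import *
c=snap("wrist"); s=bot.get_state(); print(s["tool_pos"],s["joint_pos"].round(3),s["ft_force"].round(2), R.from_matrix(q2R(s["orientation"])).as_euler('zyx',degrees=True))
f=np.clip(c["frame"].astype(float)*2,0,255).astype(np.uint8); cv2.imwrite("pics/w3.png",f)
print(proj(c,(521.8,-1.5,85)))
E
```

```text
t: 2.9
tool_pos: [523.4, -3.2, 127.7]
orientation: [0.001, 0.529, 0.849, 0.0]
ft_force: [0.2, 0.7, -0.1]
finger_gap: 0.553
[523.71788216  -3.34608473 127.92624763] [-0.237  0.081  1.81   0.     1.247 -0.693] [ 1.05 -0.02 -0.57] [-1.16114895e+02  1.59133272e-01  1.79964175e+02]
(np.float64(313.24708950059096), np.float64(256.6736457909806))
```

View pics/w3.png

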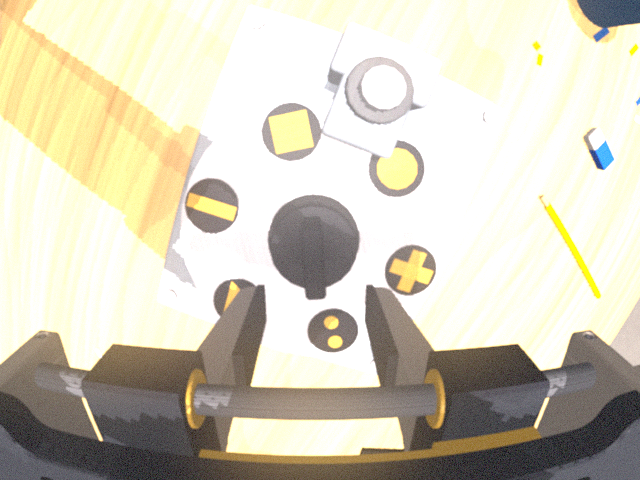

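The bar stands upright in the picture (columns 305–327, rows 220–298), centred between the fingers and aligned with them. I'm going down around it.

```bash
python3 -m jog '[0.05,-0.02,0.3,0,0,0,0.1, 0.05,-0.02,0.6,0,0,0,0.1, 0.05,-0.02,0.85,0,0,0,0.1,0.05,-0.02,0.85,0,0,0,0.1]'
python3 -m jog '[0,0,0.04,0,0,0,0, 0,0,0.08,0,0,0,0, 0,0,0.12,0,0,0,0]'
```

```text
t: 3.35
tool_pos: [519.7, -1.3, 82.7]
orientation: [-0.001, 0.53, 0.848, -0.0]
ft_force: [-0.5, -0.5, -0.8]
finger_gap: 0.551
t: 3.65
tool_pos: [521.2, -1.6, 78.3]
orientation: [0.001, 0.53, 0.848, 0.0]
ft_force: [-0.6, -0.0, 0.5]
finger_gap: 0.501
```

```bash
python3 -m jog '[0,0,0.04,0,0,0,0, 0,0,0.08,0,0,0,0, 0,0,0.08,0,0,0,0]'
python3 -m jog '[0,0,0.04,0,0,0,0, 0,0,0.08,0,0,0,0, 0,0,0.08,0,0,0,0]'
python3 -m jog '[0,0,0.04,0,0,0,0, 0,0,0.08,0,0,0,0, 0,0,0.08,0,0,0,0]'
```

```text
t: 3.95
tool_pos: [520.3, -1.4, 73.4]
orientation: [-0.0, 0.53, 0.848, -0.0]
ft_force: [-0.3, 0.8, 0.5]
finger_gap: 0.499
t: 4.25
tool_pos: [520.3, -1.4, 69.3]
orientation: [-0.0, 0.53, 0.848, -0.0]
ft_force: [-0.5, 0.1, 0.1]
finger_gap: 0.501
t: 4.55
tool_pos: [520.3, -1.4, 65.3]
orientation: [-0.0, 0.53, 0.848, -0.0]
ft_force: [0.2, 0.5, 0.4]
finger_gap: 0.495
```

```bash
python3 -m jog '[-0.01,0.03,0.02,0,0,0,0, -0.01,0.03,0.04,0,0,0,0]'
python3 -m jog '[0,0,0.02,0,0,0,0, 0,0,0.04,0,0,0,0]'
python3 -m jog '[0,0,0.02,0,0,0,0, 0,0,0.04,0,0,0,0]'
```

```text
t: 4.75
tool_pos: [522.4, -1.3, 63.8]
orientation: [0.0, 0.53, 0.848, 0.0]
ft_force: [-0.2, 0.1, 0.6]
finger_gap: 0.501
t: 4.95
tool_pos: [522.1, -1.3, 61.6]
orientation: [-0.0, 0.53, 0.848, -0.0]
ft_force: [-0.0, -0.8, 0.4]
finger_gap: 0.499
t: 5.15
tool_pos: [522.1, -1.3, 59.6]
orientation: [-0.0, 0.53, 0.848, -0.0]
ft_force: [0.4, -0.1, 0.1]
finger_gap: 0.5
```

```bash
python3 - <<'E'
from h import *
c=snap("scene")
f=c["frame"][190:310,230:420]; cv2.imwrite("pics/s1.png",cv2.convertScaleAbs(cv2.resize(f,None,fx=4,fy=4,interpolation=cv2.INTER_CUBIC),alpha=2))
E
```

```text
(no output)
```

View pics/s1.png

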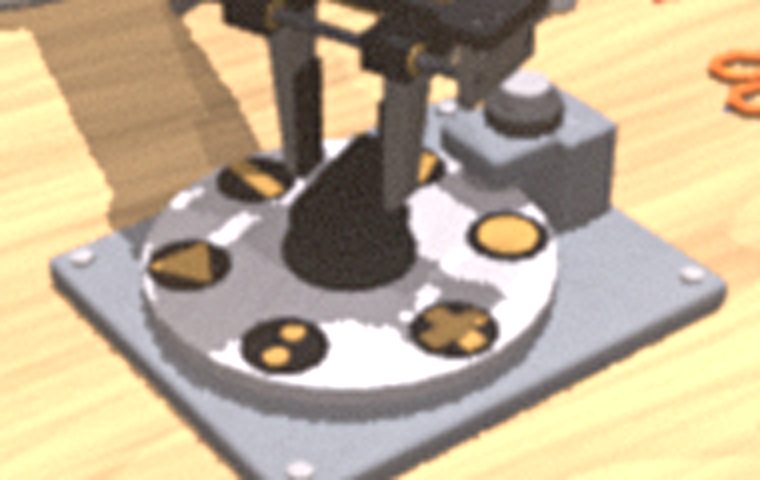

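```bash
python3 - <<'E'
from h import *
c=snap("scene")
P=lambda p:((np.array(proj(c,p))-[230,190])*4).round(0)
for r in (23,32,41):
  for z in (45.6,55.6): print(r,z,P((522.1+r*.899,-1.3+r*.438,z)),P((522.1-r*.899,-1.3-r*.438,z)))
for z in (40,48,56): print("skirt front",z,[P((521.8+32*np.cos(a),-1.5+32*np.sin(a),z)) for a in np.radians([-120,-30,60])])
print("bartop",[P((521.8,-1.5,z)) for z in (80,90,100)])
print("cross",P((606.3,9.5,42)))
E
```

```text
23 45.6 [385. 256.] [312. 228.]
23 55.6 [385. 241.] [312. 213.]
32 45.6 [400. 262.] [298. 223.]
32 55.6 [400. 246.] [298. 208.]
41 45.6 [414. 267.] [285. 218.]
41 55.6 [415. 252.] [284. 202.]
skirt front 40 [array([287., 251.]), array([348., 287.]), array([408., 250.])]
skirt front 48 [array([287., 239.]), array([348., 275.]), array([408., 237.])]
skirt front 56 [array([286., 227.]), array([348., 263.]), array([409., 225.])]
bartop [array([347., 188.]), array([347., 172.]), array([346., 156.])]
cross [453. 327.]
```

```bash
python3 - <<'E'
from h import *
c=snap("scene")
f=c["frame"][190:310,230:420]; f=cv2.resize(f,None,fx=4,fy=4,interpolation=cv2.INTER_CUBIC); f=cv2.convertScaleAbs(f,alpha=3)
P=lambda p:tuple(int(x) for x in ((np.array(proj(c,p))-[230,190])*4+2).round(0))
d=np.array([-.438,.899]);n=np.array([.899,.438]); a=np.array([521.8,-1.5])
for i,z in enumerate((48,82,90)):
  for s in (-1,1):
    for k in (-1,1):
      q=a+d*25*s+n*7*k; cv2.circle(f,P((q[0],q[1],z)),3,[(0,0,255),(0,255,0),(255,0,0)][i],-1)
cv2.imwrite("pics/s2.png",f)
w=snap("wrist"); cv2.imwrite("pics/w4.png",cv2.convertScaleAbs(w["frame"],alpha=3))
E
```

```text
(no output)
```

View pics/s2.png

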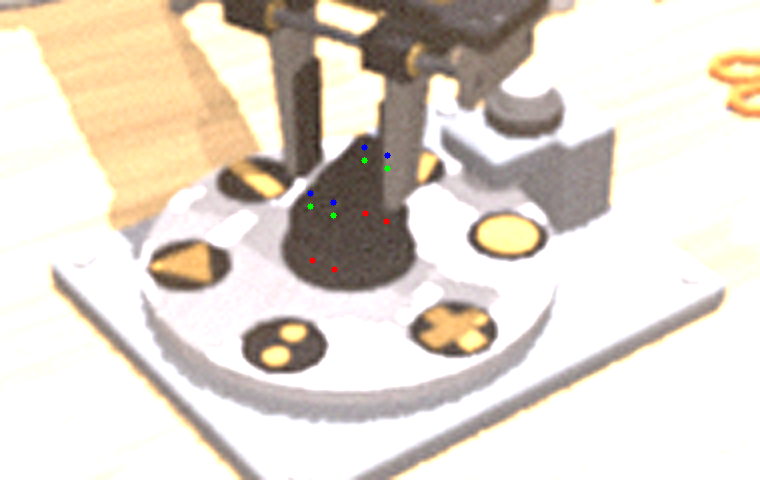

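View pics/w4.png

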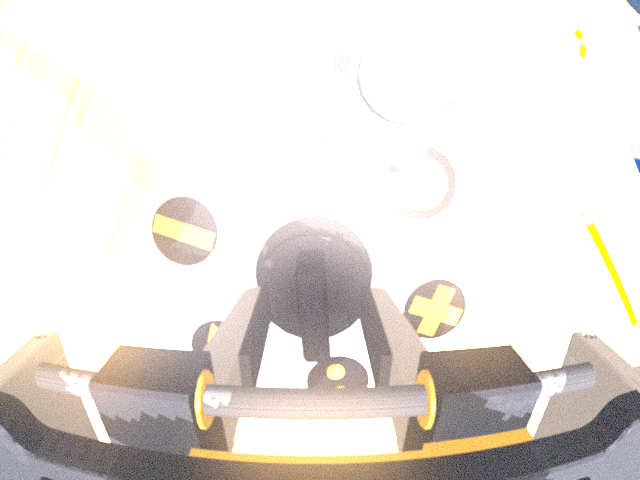

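```bash
python3 - <<'E'
from h import *
c=snap("wrist"); s=bot.get_state(); print(s["tool_pos"],s["joint_pos"].round(3),c["e"])
p=plane(c,435,308,42);q=plane(c,184,231,42); print(p,q,np.linalg.norm(p-q),(p+q)/2)
# fingertips in wrist: project
Rt=q2R(s["orientation"])
for y in (-23,23):
  for zz in (14,-5,-40): print(y,zz,np.round(proj(c,s["tool_pos"]+Rt@np.array([10,y,zz])),0),np.round(proj(c,s["tool_pos"]+Rt@np.array([-10,y,zz])),0))
E
```

```text
[522.15143937  -1.28839268  59.72483499] [-0.234  0.167  1.863 -0.     1.111 -0.688] [485.7164629   73.95392804 254.48497281]
[605.07662148  10.8365901   42.        ] [437.8653542  -11.98852657  42.        ] 168.76194434292708 [521.47098784  -0.57596823  42.        ]
-23 14 [276. 260.] [277. 291.]
-23 -5 [273. 272.] [274. 304.]
-23 -40 [265. 299.] [267. 336.]
23 14 [353. 260.] [352. 291.]
23 -5 [356. 272.] [355. 304.]
23 -40 [364. 299.] [362. 336.]
```

```bash
python3 - <<'E'
from plant import bot
print(bot.nose_length)
E
```

```text
14.0
```

Both pictures show the visible fingertips about 30 mm higher than the TCP figure implies: they end near px (395,208) in s2 and no contact force is read. I'll go on down by feel.

```bash
for i in 1; do :; done; python3 -m jog '[0,0,0.02,0,0,0,0, 0,0,0.04,0,0,0,0]'
python3 -m jog '[0,0,0.02,0,0,0,0, 0,0,0.04,0,0,0,0]' | grep -E 'pos|force'
python3 - <<'E'
from h import *
c=snap("scene"); 
f=c["frame"][150:310,230:420]; cv2.imwrite("pics/s3.png",cv2.convertScaleAbs(cv2.resize(f,None,fx=3.7,fy=3.7,interpolation=cv2.INTER_CUBIC),alpha=4,beta=20))
E
```

```text
t: 5.6
tool_pos: [522.2, -1.3, 57.7]
orientation: [0.0, 0.53, 0.848, 0.0]
ft_force: [0.1, 0.1, 0.6]
finger_gap: 0.5
tool_pos: [522.1, -1.3, 55.6]
ft_force: [0.0, -0.2, 0.6]
```

View pics/s3.png

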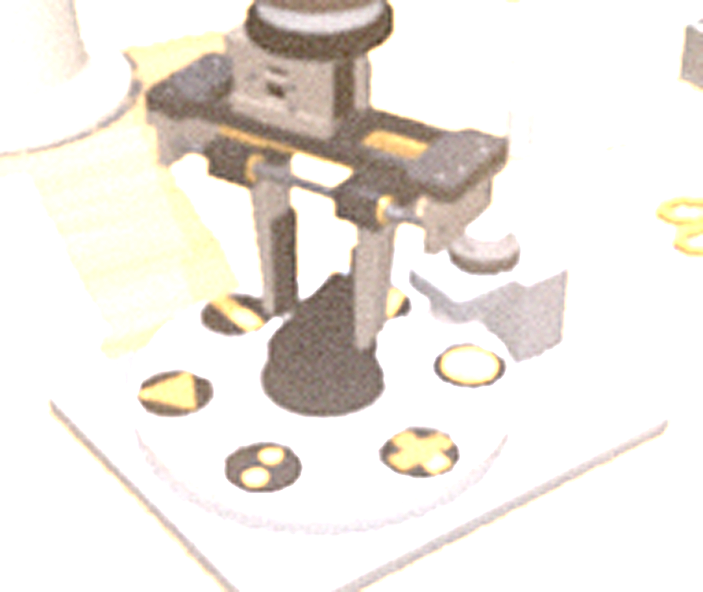

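```bash
python3 - <<'E'
from h import *
c=snap("scene"); s=bot.get_state()
u,v=230+432/3.7,150+250/3.7
Rt=q2R(s["orientation"])
def atxy(c,x,y,us,vs):
    best=[(np.hypot(*(np.array(proj(c,(x,y,z)))-[us,vs])),z) for z in np.arange(20,200,.5)]
    return min(best)
for ty in (80,94):
  for tx in (-37,0,37):
    p=s["tool_pos"]+Rt@np.array([tx,ty,0]); print(ty,tx,p.round(0),atxy(c,p[0],p[1],u,v))
# finger tip right visible: px (367,347)/3.7
u,v=230+367/3.7,150+347/3.7
for r in (23,32,41):
    p=s["tool_pos"]+Rt@np.array([0,r,0]); print("tip",r,atxy(c,p[0],p[1],u,v))
# plunger top: px centre (487,237)
print("plunger",atxy(c,510.1,115.9,230+487/3.7,150+237/3.7))
t=snap("top"); a=ray(t,220+146/3.7,200+258/3.7); b=ray(c,230+487/3.7,150+237/3.7)
A=np.stack([a,-b],1); k=np.linalg.lstsq(A,c["e"]-t["e"],rcond=None)[0]; print(t["e"]+a*k[0],c["e"]+b*k[1])
E
```

```text
80 -37 [610.   1.  55.] (np.float64(4.912881848818672), np.float64(174.0))
80 0 [594.  34.  55.] (np.float64(4.996232020264801), np.float64(154.0))
80 37 [578.  67.  55.] (np.float64(14.088317900202647), np.float64(133.0))
94 -37 [623.   7.  55.] (np.float64(1.868615646967095), np.float64(178.5))
94 0 [606.  40.  55.] (np.float64(11.586920927748498), np.float64(158.0))
94 37 [590.  73.  55.] (np.float64(20.492671509037834), np.float64(136.5))
tip 23 (np.float64(2.9249080658682756), np.float64(71.5))
tip 32 (np.float64(0.8048094674137085), np.float64(75.0))
tip 41 (np.float64(4.57900586358718), np.float64(78.5))
plunger (np.float64(1.0226908801983061), np.float64(91.5))
[511.68366464 116.17075744  92.02600828] [512.2249683  117.07005355  92.19154258]
```

```bash
python3 -m jog '[0,0,0.02,0,0,0,0, 0,0,0.04,0,0,0,0]'| grep -E 'pos|force'
python3 -m jog '[0,0,0.02,0,0,0,0, 0,0,0.04,0,0,0,0]' | grep -E 'pos|force'
python3 -m jog '[0,0,0.02,0,0,0,0, 0,0,0.04,0,0,0,0]' | grep -E 'pos|force'
```

```text
tool_pos: [522.2, -1.3, 53.7]
ft_force: [1.2, 0.5, -0.4]
tool_pos: [522.1, -1.3, 51.6]
ft_force: [-0.1, 0.2, 0.8]
tool_pos: [522.1, -1.3, 49.6]
ft_force: [-0.5, -0.6, 0.0]
```

```bash
python3 -m jog '[0,0,0.02,0,0,0,0, 0,0,0.04,0,0,0,0]'| grep -E 'pos|force'
python3 -m jog '[0,0,0.02,0,0,0,0, 0,0,0.04,0,0,0,0]' | grep -E 'pos|force'
python3 - <<'E'
from h import *
c=snap("scene"); 
f=c["frame"][190:290,260:380]; cv2.imwrite("pics/s4.png",cv2.convertScaleAbs(cv2.resize(f,None,fx=6,fy=6,interpolation=cv2.INTER_CUBIC),alpha=5,beta=0))
E
```

```text
tool_pos: [522.1, -1.3, 47.6]
ft_force: [0.4, -0.9, 0.5]
tool_pos: [522.1, -1.3, 45.6]
ft_force: [-0.2, 0.1, -0.0]
```

View pics/s4.png

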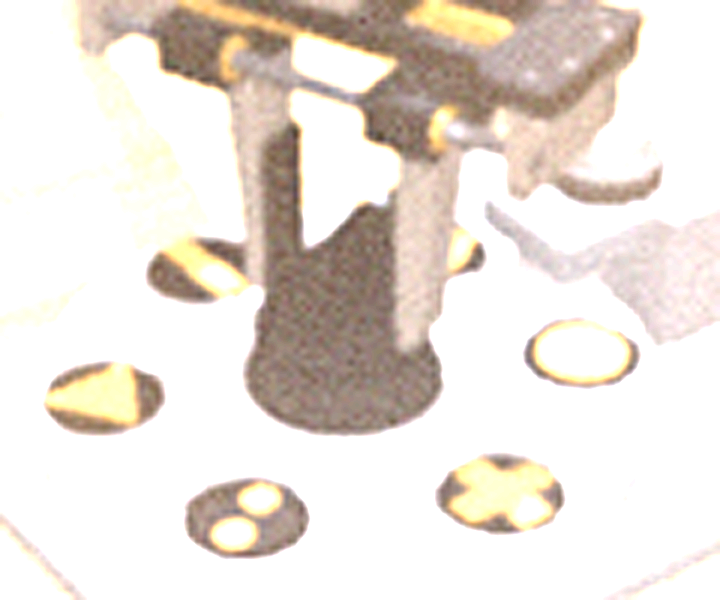

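The near fingertip (412,348 in the crop) is now just above the skirt. I'll continue in 1 mm steps.

```bash
for k in; do :; done; python3 -m jog '[0,0,0.02,0,0,0,0, 0,0,0.04,0,0,0,0]'| grep -E 'pos|force'
python3 -m jog '[0,0,0.02,0,0,0,0, 0,0,0.04,0,0,0,0]' | grep -E 'pos|force'
python3 -m jog '[0,0,0.02,0,0,0,0, 0,0,0.02,0,0,0,0]' | grep -E 'pos|force'
python3 -m jog '[0,0,0.02,0,0,0,0, 0,0,0.02,0,0,0,0]' | grep -E 'pos|force'
```

```text
tool_pos: [522.2, -1.3, 43.7]
ft_force: [-1.2, 0.7, 2.0]
tool_pos: [522.2, -1.3, 41.8]
ft_force: [-1.2, -0.2, 2.6]
tool_pos: [522.2, -1.3, 40.7]
ft_force: [-0.7, -0.1, 1.7]
tool_pos: [522.2, -1.3, 39.7]
ft_force: [-0.2, 0.6, 2.7]
```

Contact: the knob spring is felt (about 2–2.7 N). Gripping the bar now.

```bash
python3 -m jog '[0,0,0,0,0,0,-0.9,0,0,0,0,0,0,-0.9,0,0,0,0,0,0,-0.9,0,0,0,0,0,0,-0.9,0,0,0,0,0,0,-0.9]' 20
python3 -m jog '[0,0,0.01,0,0,0,-0.9, 0,0,0.02,0,0,0,-0.9, 0,0,0.02,0,0,0,-0.9]' | grep -E 'pos|force|gap'
```

```text
t: 8.3
tool_pos: [521.2, -1.3, 39.3]
orientation: [-0.001, 0.53, 0.848, -0.001]
ft_force: [-3.6, -1.2, 3.5]
finger_gap: 0.151
tool_pos: [521.2, -1.3, 38.2]
ft_force: [-5.6, -1.7, 4.2]
finger_gap: 0.153
```

```bash
python3 -m jog '[0,-0.02,0,0,0,0,-0.9, 0,-0.02,0.02,0,0,0,-0.9, 0,-0.02,0.02,0,0,0,-0.9]' | grep -E 'pos|force|gap'
python3 -m jog '[0,0,0.02,0,0,0,-0.9, 0,0,0.02,0,0,0,-0.9]' | grep -E 'pos|force|gap'
python3 -m jog '[0,0,0.02,0,0,0,-0.9, 0,0,0.02,0,0,0,-0.9]' | grep -E 'pos|force|gap'
```

```text
tool_pos: [521.2, -1.3, 37.6]
ft_force: [-3.0, 2.1, 3.3]
finger_gap: 0.153
tool_pos: [521.2, -1.4, 36.6]
ft_force: [-3.3, 2.8, 3.3]
finger_gap: 0.152
tool_pos: [521.2, -1.4, 35.7]
ft_force: [-4.8, 3.8, 5.3]
finger_gap: 0.151
```

```bash
python3 -m jog '[0.02,-0.01,0.02,0,0,0,-0.9, 0.02,-0.01,0.02,0,0,0,-0.9]' | grep -E 'pos|force|gap'
python3 -m jog '[0,0,0.02,0,0,0,-0.9, 0,0,0.02,0,0,0,-0.9]' | grep -E 'pos|force|gap'
python3 -m jog '[0,0,0.01,0,0,0,-0.9, 0,0,0.01,0,0,0,-0.9]' | grep -E 'pos|force|gap'
```

```text
tool_pos: [521.3, -1.4, 35.4]
ft_force: [-3.1, 2.0, 6.8]
finger_gap: 0.152
tool_pos: [521.3, -1.3, 34.8]
ft_force: [-3.5, 3.4, 9.0]
finger_gap: 0.152
tool_pos: [521.2, -1.3, 34.4]
ft_force: [-3.3, 2.6, 10.9]
finger_gap: 0.152
```

```bash
python3 -m jog '[0.01,0,0.015,0,0,0,-0.9, 0.01,0,0.015,0,0,0,-0.9]' | grep -E 'pos|force|gap'
python3 -m jog '[0,0,0.005,0,0,0,-0.9, 0,0,0.005,0,0,0,-0.9]' | grep -E 'pos|force|gap'
```

```text
tool_pos: [521.3, -1.3, 34.1]
ft_force: [-6.0, 0.8, 13.1]
finger_gap: 0.155
tool_pos: [521.3, -1.4, 33.9]
ft_force: [-5.8, 1.5, 14.5]
finger_gap: 0.146
```

```bash
python3 -m jog '[0,0,0.003,0,0,-4,-0.9, 0,0,0.003,0,0,-8,-0.9, 0,0,0.003,0,0,-12,-0.9]' | grep -E 'pos|force|gap|ori'
python3 -m jog '[0,0,0,0,0,-4,-0.9, 0,0,0,0,0,-8,-0.9]' | grep -E 'pos|force|gap|ori'
```

```text
tool_pos: [521.2, -1.4, 33.8]
orientation: [0.001, 0.437, 0.899, -0.0]
ft_force: [-6.2, 0.6, 13.2]
finger_gap: 0.152
tool_pos: [521.1, -1.5, 33.8]
orientation: [0.001, 0.373, 0.928, -0.0]
ft_force: [-5.9, 0.1, 14.5]
finger_gap: 0.152
```

```bash
python3 - <<'E'
from h import *
c=snap("wrist","w5.png"); s=bot.get_state(); 
print(s["ft_force"],s["moment"],s["joint_pos"].round(3),R.from_matrix(q2R(s["orientation"])).as_euler('zyx',degrees=True))
for o in dies(c,(521.8,-1.5)): print(np.round(o,1), round(np.degrees(np.arctan2(o[1]+1.5,o[0]-521.8)),1))
E
```

```text
[-6.76948159  0.02259869 13.31818118] [0.14307551 1.32828987 0.13542338] [-2.340e-01  2.030e-01  1.881e+00 -1.000e-03  1.056e+00 -1.042e+00] [-1.36339904e+02  8.54074184e-02  1.79903941e+02]
[ 451.3   46.5 3176.   286.3  134. ] 145.7
[528.4  74.5 880.  427.6 206.3] 85.0
[ 445.5  -37.7 1372.   171.3  239.1] -154.6
[ 596.5   36.9 1560.   446.5  330. ] 27.2
[502.9 -76.7 109.  204.7 346.7] -104.1
[560.5 -80.7 388.  268.9 404.1] -63.9
[602.4 -37.  390.  361.  404.1] -23.8
```

View pics/w5.png

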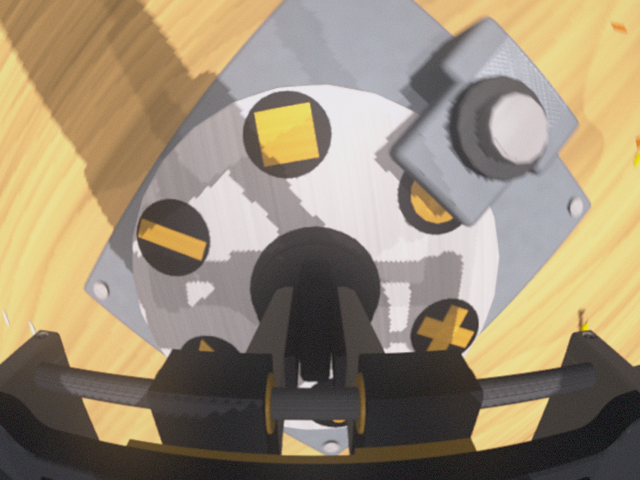

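The wheel follows with little slip (20° at the tool, cross die now at 27°, px 446,330). Continuing to turn.

```bash
python3 -m jog '[0.015,-0.015,0.005,0,0,-4,-0.9, 0.015,-0.015,0.005,0,0,-8,-0.9, 0.015,-0.015,0.005,0,0,-12,-0.9,0.015,-0.015,0.005,0,0,-16,-0.9]' | grep -E 'pos|force|gap|ori'
python3 -m jog '[0,0,0,0,0,-4,-0.9, 0,0,0,0,0,-8,-0.9,0,0,0,0,0,-12,-0.9]' | grep -E 'pos|force|gap|ori'
```

```text
tool_pos: [521.0, -1.7, 34.0]
orientation: [0.002, 0.241, 0.971, -0.0]
ft_force: [-4.4, 0.2, 13.4]
finger_gap: 0.154
tool_pos: [521.0, -1.8, 33.9]
orientation: [0.002, 0.138, 0.99, -0.001]
ft_force: [-4.0, 0.1, 12.7]
finger_gap: 0.149
```

```bash
python3 -m jog '[0,0,0.01,0,0,-4,-0.9, 0,0,0.01,0,0,-8,-0.9, 0,0,0.01,0,0,-12,-0.9]' | grep -E 'pos|force|gap|ori'
python3 -m jog '[0,0,0.002,0,0,-4,-0.9, 0,0,0.002,0,0,-8,-0.9,0,0,0.002,0,0,-12,-0.9]' | grep -E 'pos|force|gap|ori'
```

```text
tool_pos: [521.0, -1.9, 33.6]
orientation: [0.002, 0.034, 0.999, -0.001]
ft_force: [-5.4, 0.2, 14.9]
finger_gap: 0.152
tool_pos: [521.0, -2.1, 33.6]
orientation: [0.002, -0.071, 0.997, -0.001]
ft_force: [-4.5, -2.5, 14.7]
finger_gap: 0.153
```

```bash
python3 - <<'E'
from h import *
s=bot.get_state();c=snap("wrist","w6.png");  
print(s["ft_force"],s["joint_pos"].round(3),R.from_matrix(q2R(s["orientation"])).as_euler('zyx',degrees=True))
for o in dies(c,(521.8,-1.5)): print(np.round(o,1), round(np.degrees(np.arctan2(o[1]+1.5,o[0]-521.8)),1))
E
```

```text
[-4.48267355 -2.51876396 14.7135787 ] [-0.235  0.202  1.883 -0.002  1.053 -1.947] [171.8458893    0.19082963 179.8558408 ]
[ 440.2  -25.6 3186.   289.7  133.5] -163.5
[ 459.4   56.1 2604.   440.   196. ] 137.3
[ 501.6  -83.6 1321.   171.7  236. ] -103.8
[ 538.4   77.8 1235.   441.4  331.2] 78.2
[569.1 -63.2 168.  203.6 346. ] -52.5
[608.4 -19.5 403.  268.9 404.6] -11.7
[599.9  40.3 417.  361.  404.8] 28.2
[616.8  26.5  42.  335.9 421. ] 16.4
```

View pics/w6.png

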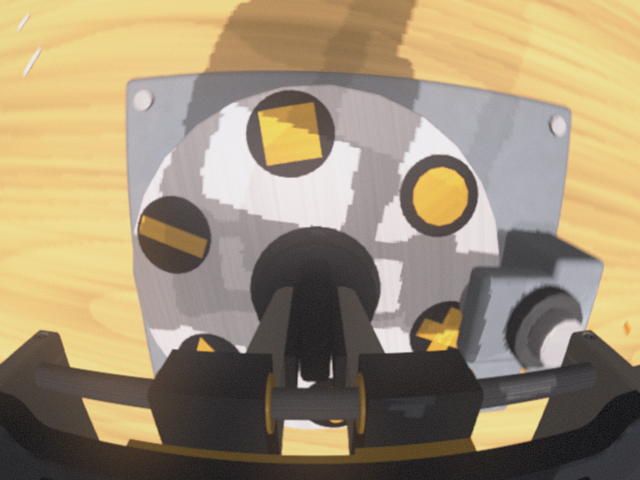

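Cross die is now at about 76.7°, and the gate is at about 95.7°. I'll turn 17° more and then measure finely.

```bash
python3 -m jog '[0,0,0,0,0,-4,-0.9, 0,0,0,0,0,-8,-0.9,0,0,0,0,0,-12,-0.9,0,0,0,0,0,-15,-0.9,0,0,0,0,0,-17,-0.9,0,0,0,0,0,-17,-0.9]' | grep -E 'pos|force|gap|ori'
python3 - <<'E'
from h import *
s=bot.get_state();c=snap("wrist","w7.png");  
print(s["ft_force"],s["joint_pos"].round(3),R.from_matrix(q2R(s["orientation"])).as_euler('zyx',degrees=True))
for o in dies(c,(521.8,-1.5)): print(np.round(o,1), round(np.degrees(np.arctan2(o[1]+1.5,o[0]-521.8)),1))
E
```

```text
tool_pos: [521.0, -2.2, 33.6]
orientation: [0.001, -0.217, 0.976, -0.002]
ft_force: [-5.3, -2.1, 15.1]
finger_gap: 0.153
[-5.3144157  -2.06005464 15.11251498] [-2.350e-01  2.020e-01  1.883e+00 -2.000e-03  1.053e+00 -2.242e+00] [154.94581145   0.19930858 179.83473858]
[ 450.3  -47.6 3217.   291.4  133.1] -147.2
[ 445.7   36.4 2573.   441.1  197.2] 153.5
[ 525.6  -85.9 1359.   172.3  234.6] -87.4
[514.1  77.1 958.  439.1 329.4] 95.6
[585.1 -47.  176.  203.3 345.8] -35.7
[610.    6.5 394.  268.9 404.6] 5.2
[584.4  61.2 415.  360.9 404.9] 45.1
[605.1  52.1  47.  334.4 421.3] 32.8
```

View pics/w7.png

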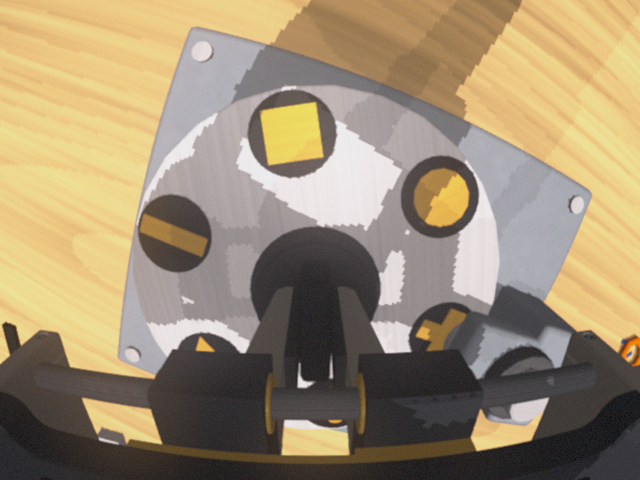

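```bash
python3 - <<'E'
from h import *
c=snap("wrist")
g=cv2.cvtColor(c["frame"],cv2.COLOR_BGR2GRAY)
pts=[]
for u,v in [(203,51),(577,204),(132,354)]:
    p=g[v-14:v+15,u-14:u+15].astype(float); w=np.clip(p-np.percentile(p,75)-15,0,None); ys,xs=np.mgrid[v-14:v+15,u-14:u+15]
    m=(w>0)&(np.hypot(xs-u,ys-v)<10); uu,vv=(xs[m]*1.0).mean(),ys[m].mean(); pts.append(plane(c,uu,vv,20)[:2]); print(uu,vv,pts[-1])
a,b,d=pts
print("short",np.degrees(np.arctan2(*(a-d)[::-1])),"long",np.degrees(np.arctan2(*(b-a)[::-1])), np.linalg.norm(a-d),np.linalg.norm(b-a))
E
```

```text
nan nan [nan nan]
578.1333333333333 205.35555555555555 [402.15935422 140.93886815]
133.5 355.48387096774195 [638.19791686 -94.98529835]
short nan long nan nan nan<stdin>:7: RuntimeWarning: Mean of empty slice.
  ret = ret.dtype.type(ret / rcount)
```

```bash
python3 -m jog '[0,0,0,0,0,-1.3,-0.9, 0,0,0,0,0,-2.6,-0.9,0,0,0,0,0,-2.6,-0.9]' | grep -E 'pos|force|gap|ori'
cat > th.py <<'E'
from h import *
s=bot.get_state();c=snap("wrist","w8.png")
D=dies(c,(521.8,-1.5))
D=[d for d in D if d[2]>1100 and d[4]<300]
D=sorted(D,key=lambda d:d[4]); P=[np.array(d[:2]) for d in D]
for d in D: print(np.round(d,1))
ang=lambda v:np.degrees(np.arctan2(v[1],v[0]))
sq,di,ba=P[:3]
print("theta", (ang(ba-di)-210)%360,(ang(sq-di)-180)%360,(ang(ba-sq)-240)%360)
for u,v in [(203,51),(577,204),(133,354)]: print(plane(c,u,v,20)[:2])
E
python3 th.py
```

```text
tool_pos: [521.0, -2.3, 33.6]
orientation: [0.001, -0.239, 0.971, -0.002]
ft_force: [-5.3, -1.7, 14.1]
finger_gap: 0.154
[ 452.3  -50.6 3211.   291.8  133.1]
[ 444.1   33.2 2553.   441.4  197.4]
[ 529.1  -85.6 1355.   172.5  234.3]
theta 95.59567877413821 95.56308878226525 95.50810645019612
[ 431.95459334 -120.00067865]
[395.60584649 133.82319615]
[641.24612668 -90.27525252]
```

View pics/w8.png

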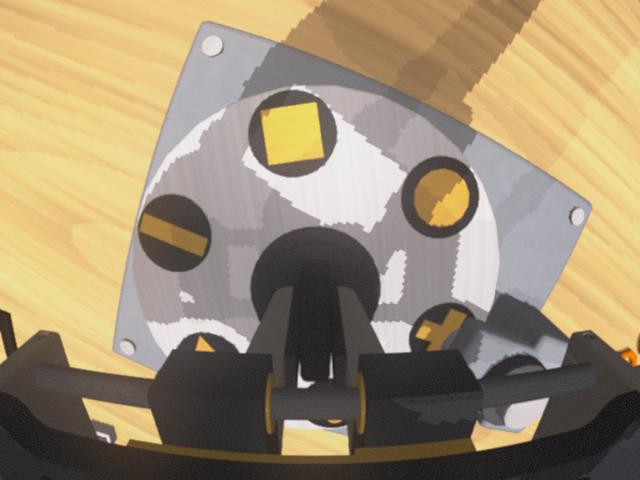

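```bash
python3 - <<'E'
from h import *
c=snap("wrist")
for z in (18,20):
    a,b,d=[plane(c,u,v,z)[:2] for u,v in [(212,46),(578,216),(127,347)]]
    ang=lambda v:np.degrees(np.arctan2(v[1],v[0]))
    print(ang(b-a),ang(d-a)+90,ang(d-b)+50.43+90,np.linalg.norm(b-a),np.linalg.norm(d-a),a,b,d)
E
```

```text
95.65764323530092 95.44676212562273 95.38824344130981 260.11185176864257 213.54840982218076 [ 427.01559478 -117.12048527] [401.37269861 141.72428927] [639.59979642 -96.85029663]
95.65764323530094 95.44676212562273 95.38824344130981 257.6372724283731 211.51681272462375 [ 427.20390403 -116.38136124] [401.80496208 140.00088833] [637.7656816  -96.30401345]
```

The wheel stands at 95.55° and the gate at about 95.5°. Lifting the knob, then letting go.

```bash
python3 -m jog '[0,0,-0.05,0,0,0,-0.9, 0,0,-0.12,0,0,0,-0.9,0,0,-0.2,0,0,0,-0.9,0,0,-0.2,0,0,0,-0.9]' | grep -E 'pos|force|gap|ori'
python3 th.py
python3 -m jog '[0,0,0,0,0,0,-0.2,0,0,0,0,0,0,-0.2,0,0,-0.1,0,0,0,-0.2,0,0,-0.4,0,0,0,-0.2,0,0,-1,0,0,0,-0.2,0,0,-1.8,0,0,0,-0.2,0,0,-2.6,0,0,0,-0.2,0,0,-2.6,0,0,0,-0.2]' | grep -E 'pos|force|gap|ori|t:'
```

```text
tool_pos: [521.0, -2.3, 42.4]
orientation: [0.002, -0.238, 0.971, -0.002]
ft_force: [1.7, -5.8, 1.6]
finger_gap: 0.153
[ 452.3  -50.7 2994.   292.4  133.2]
[ 444.1   33.9 2406.   437.3  195.3]
[ 530.   -86.2 1287.   176.5  231.2]
theta 95.57888785286201 95.55288992747666 95.4648392533943
[ 431.16853751 -123.3270354 ]
[393.47724126 141.18757069]
[649.40762898 -92.52755278]
t: 14.55
tool_pos: [522.6, -1.0, 177.3]
orientation: [0.005, -0.239, 0.971, -0.002]
ft_force: [0.4, -0.1, 0.5]
finger_gap: 0.401
```

```bash
python3 -m jog '[-0.3,0.7,0,0,0,0,-1, -0.6,1.4,0,0,0,0,-1, -0.88,2.18,0,0,0,0,-1, -0.88,2.18,0.3,0,0,0,-1, -0.88,2.18,0.7,0,0,0,-1, -0.88,2.18,0.9,0,0,0,-1, -0.88,2.18,0.9,0,0,0,-1, -0.88,2.18,0.9,0,0,0,-1]' | grep -E 'pos|force|gap|ori|t:'
python3 - <<'E'
from h import *
s=bot.get_state(); w=snap("wrist","w9.png"); c=snap("scene")
print(s["tool_pos"])
f=c["frame"][120:280,260:450]; cv2.imwrite("pics/s5.png",cv2.convertScaleAbs(cv2.resize(f,None,fx=4,fy=3.7,interpolation=cv2.INTER_CUBIC),alpha=1.6,beta=10))
E
```

```text
t: 15.35
tool_pos: [507.5, 116.2, 126.2]
orientation: [-0.0, -0.238, 0.971, 0.0]
ft_force: [0.2, -0.3, 0.7]
finger_gap: 0.008
[507.48282236 116.22232385 126.19680084]
```

View pics/s5.png

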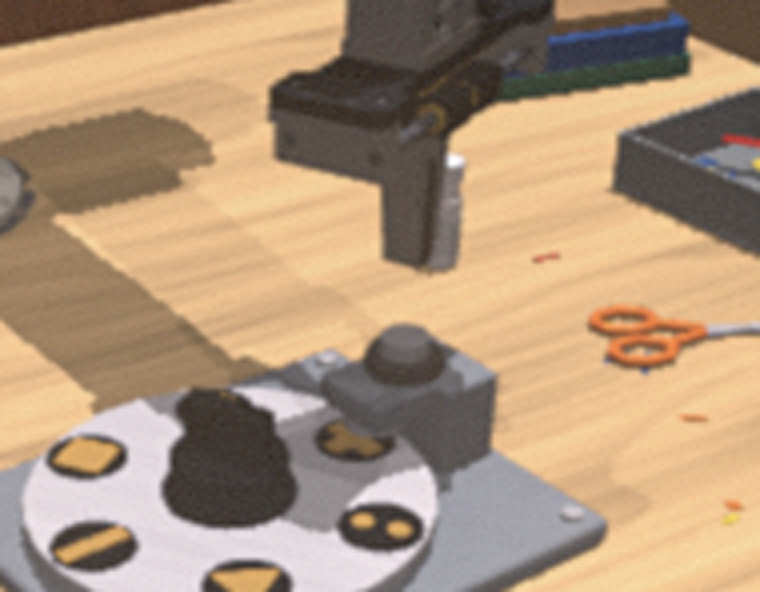

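View pics/w9.png

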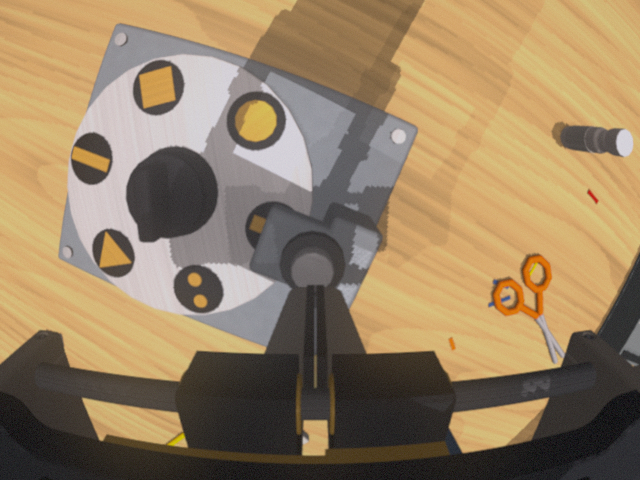

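```bash
python3 - <<'E'
from h import *
s=bot.get_state(); c=snap("wrist"); print(s["tool_pos"])
print("plunger",plane(c,311,266,92))
D=dies(c,(521.8,-1.5)); 
for d in D: print(np.round(d,1))
bar=[d for d in D if d[3]<110 and d[4]<180]; 
g=lambda u,v:np.array(min(D,key=lambda d:np.hypot(d[3]-u,d[4]-v))[:2])
di,sq,ba,tr=g(255,120),g(158,88),g(91,158),g(113,253); do=(g(190,285)+g(201,302))/2
ang=lambda v:np.degrees(np.arctan2(v[1],v[0]))
A=(di+tr)/2; print("axis",A,(sq+do)/2)
print("theta",(ang(di-tr)-60)%360,(ang(sq-do)-120)%360,(ang(ba-di)-210)%360)
a,b,d=[plane(c,u,v,19)[:2] for u,v in [(121,39),(399,136),(68,253)]]
print("gate",ang(b-a),ang(d-a)+90,ang(d-b)+50.43+90)
E
```

```text
[508.26125018 116.16914594 127.10372372]
plunger [511.49101103 115.38823218  92.        ]
[ 452.4  -51.  1164.   158.    85.7]
[ 444.3   34.1 1363.   256.6  119.1]
[530.1 -86.  542.   91.4 157.4]
[514.9  70.1 170.  258.2 221.9]
[599.3 -37.  645.  113.  251.9]
[583.2  42.  159.  195.3 277.5]
[599.6  53.6 151.  200.9 298.9]
axis [521.79439211  -1.44432322] [521.91787005  -1.58015737]
theta 95.37614059371666 95.39912438248314 95.52975354650988
gate 95.60228441794297 95.60974327055632 95.67467453857302
```

The cross die is within about 0.2° of the gate. Plunger centre is at (511.5,115.4). Going down onto it.

```bash
python3 -m jog '[-0.05,-0.035,0.2,0,0,0,-1, -0.05,-0.035,0.38,0,0,0,-1, -0.05,-0.035,0.38,0,0,0,-1]' | grep -E 'pos|force'
python3 -m jog '[0,0,0.05,0,0,0,-1, 0,0,0.1,0,0,0,-1]' | grep -E 'pos|force'
python3 -m jog '[0,0,0.05,0,0,0,-1, 0,0,0.1,0,0,0,-1]' | grep -E 'pos|force'
python3 -m jog '[0,0,0.05,0,0,0,-1, 0,0,0.1,0,0,0,-1]' | grep -E 'pos|force'
python3 -m jog '[0,0,0.05,0,0,0,-1, 0,0,0.1,0,0,0,-1]' | grep -E 'pos|force'
python3 -m jog '[0,0,0.05,0,0,0,-1, 0,0,0.1,0,0,0,-1]' | grep -E 'pos|force'
```

```text
tool_pos: [509.2, 115.9, 105.2]
ft_force: [-0.2, 0.3, 0.4]
tool_pos: [510.7, 116.0, 102.1]
ft_force: [-0.4, -0.1, 0.7]
tool_pos: [510.7, 116.0, 97.1]
ft_force: [0.7, 0.0, -0.3]
tool_pos: [510.6, 116.0, 92.0]
ft_force: [-0.5, -0.3, -0.4]
tool_pos: [510.6, 116.0, 87.0]
ft_force: [-0.1, 0.1, 0.2]
tool_pos: [510.6, 116.0, 82.0]
ft_force: [0.3, 0.4, 1.4]
```

```bash
python3 - <<'E'
from h import *
c=snap("scene")
f=c["frame"][170:250,310:420]; cv2.imwrite("pics/s6.png",cv2.convertScaleAbs(cv2.resize(f,None,fx=7,fy=7,interpolation=cv2.INTER_CUBIC),alpha=2.2,beta=10))
E
python3 -m jog '[0,0,0.04,0,0,0,-1, 0,0,0.04,0,0,0,-1]' | grep -E 'pos|force'
python3 -m jog '[0,0,0.04,0,0,0,-1, 0,0,0.04,0,0,0,-1]' | grep -E 'pos|force'
```

```text
tool_pos: [510.4, 116.0, 79.9]
ft_force: [0.7, 0.8, 0.5]
tool_pos: [510.9, 116.0, 78.4]
ft_force: [-0.3, 0.1, 1.9]
```

View pics/s6.png

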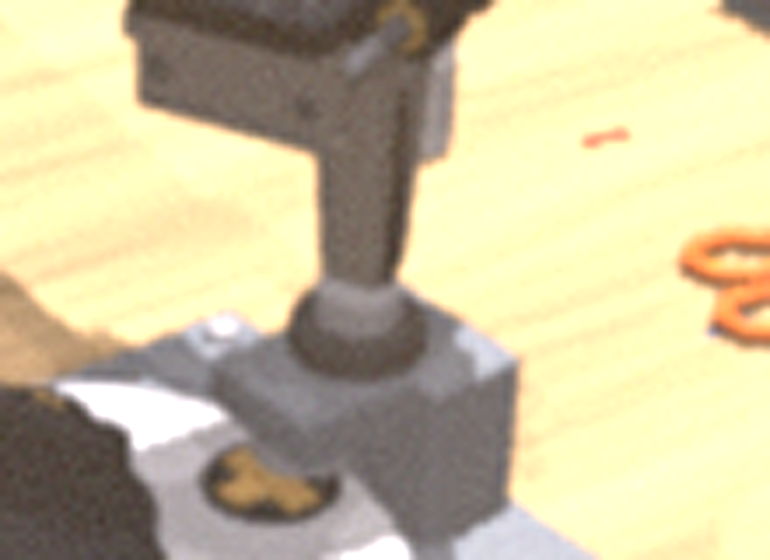

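The fingers sit on the button at about (370,285 in the crop), so I press.

```bash
python3 -m jog '[0,0,0.04,0,0,0,-1, 0,0,0.08,0,0,0,-1]' | grep -E 'pos|force'
python3 -m jog '[0,0,0.04,0,0,0,-1, 0,0,0.04,0,0,0,-1]' | grep -E 'pos|force'
python3 -m jog '[0,0,0.03,0,0,0,-1, 0,0,0.03,0,0,0,-1]' | grep -E 'pos|force'
python3 -m jog '[0,0,0.03,0,0,0,-1, 0,0,0.03,0,0,0,-1]' | grep -E 'pos|force'
```

```text
tool_pos: [510.9, 116.0, 74.6]
ft_force: [-2.1, -0.3, 6.1]
tool_pos: [510.9, 116.0, 72.6]
ft_force: [-1.6, -0.1, 6.7]
tool_pos: [511.0, 116.0, 71.3]
ft_force: [-2.8, -0.4, 8.3]
tool_pos: [511.0, 116.0, 70.9]
ft_force: [-5.9, -0.2, 13.5]
```

```bash
python3 -m jog '[0,0,0.02,0,0,0,-1, 0,0,0.02,0,0,0,-1]' | grep -E 'pos|force'
python3 -m jog '[0,0,-0.06,0,0,0,-1, 0,0,-0.15,0,0,0,-1, 0,0,-0.3,0,0,0,-1, 0,0,-0.6,0,0,0,-1, 0,0,-1.2,0,0,0,-1, 0,0,-2,0,0,0,-1, 0,0,-2.8,0,0,0,-1, 0,0,-2.8,0,0,0,-1]' | grep -E 'pos|force|t:'
```

```text
tool_pos: [511.1, 116.0, 70.8]
ft_force: [-8.6, -0.3, 20.6]
t: 19.05
tool_pos: [514.2, 116.0, 214.5]
ft_force: [0.3, -0.4, 0.5]
```

```bash
python3 -m jog '[1,-0.5,-0.3,0,0,0,-1,2,-1,-0.5,0,0,0,-1,2,-1,-0.5,0,0,0,-1,2,-1,-0.5,0,0,0,-1]' | grep -E 'pos|t:'
python3 - <<'E'
from h import *
c=snap("wrist","w10.png"); snap("scene","s7.png"); print(bot.get_state()["tool_pos"])
for d in dies(c,(521.8,-1.5)): print(np.round(d,1),round(np.degrees(np.arctan2(d[1]+1.5,d[0]-521.8)),1))
E
```

```text
t: 19.45
tool_pos: [444.4, 24.2, 232.8]
[445.04231639  25.67950569 232.41688031]
[452.8 -50.6 702.  248.1 188.1] -144.6
[444.4  34.2 687.  323.1 217. ] 155.2
[530.4 -85.8 364.  192.1 236.4] -84.2
[509.3  73.3  73.  326.9 282.8] 99.5
[599.7 -36.2 396.  209.3 304.8] -24.0
[583.8  40.9  65.  273.  322.3] 34.4
```

View pics/w10.png

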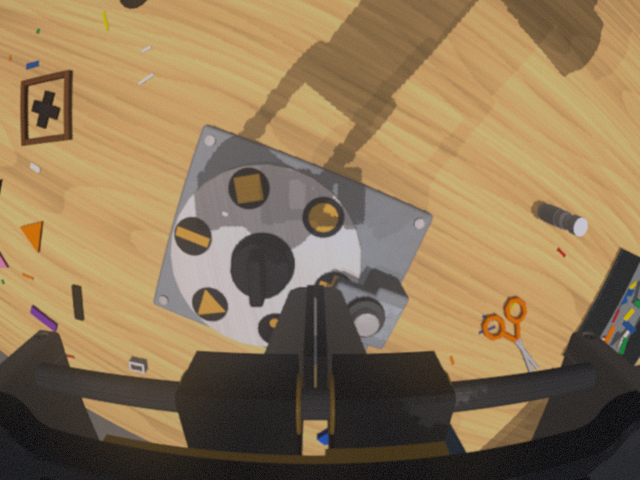

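View pics/s7.png

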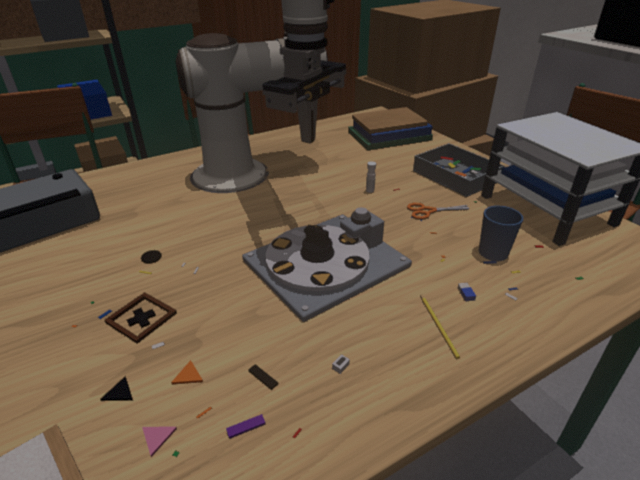

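The wheel still holds the cross at the head (dies read 95.2–95.8°, gate 95.5–95.6°). The plunger is back up (px 360,215 in the scene view), nothing else has moved, and the arm is clear.

```bash
python3 -c "
from plant import bot
print(bot.finish_job())"
```

```text
the job is handed in; nothing more can be done
None
```

The job is done and handed in at about 19.6 s. The punch is set to the cross, the piece lying in the frame, and has been pressed once.

**What I did:**
- **Turning:** I gripped the knob bar, pushed it down with about 13–15 N and turned the wheel about 88° anticlockwise, the shorter way. I then lifted the knob and let go.
- **Punching:** I pressed the plunger 8 mm to its stop, where the push peaked at about 20 N, and released it.

**Last checks:**
- **Cross die:** it read about 95.2–95.8° from the axis, against 95.4–95.7° for the head, so it is within a few tenths of a degree.
- **Scene:** in the last pictures the knob and plunger are up, nothing else appears to have moved, and the arm is clear.

**What disagreed:**
- **Fingertip reach:** contact came with the TCP some 25–30 mm lower than the stated 14 mm fingertip reach implies. I went down by force reading and pictures instead.
- **Push force:** it read as low as 12.7 N for a moment while turning, a little under the advised 14–16 N. The highest reading was about 15 N, well short of forcing the wheel.
- **Side load:** there were about 4–6 N sideways on the knob while I was turning.

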